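Turn the green screw tin over in its V stand

TASK

Turn the green tin upside down so its damp underside can dry: pinch its loose lid and its bottom together so that the lid stays shut, lift it clear of its V stand, turn it over in the air, and lower it (do not drop it) back into the same stand, leaning on its lid and about centred. Leave the grey tin in the other stand alone.

Things in the scene. Friction and masses are not known exactly. Their poses are not given: they have to be found in the camera images.
- tin: Flat green tin, closed 160 (its y) x 80 (x) x 36 mm (z), 0.3 kg, leaning lid up. Origin: centre of its bare-metal underside; z goes out through the lid, so the tin's middle is 18 mm along z. At the start z points 45 deg up, away from the robot, x 45 deg down the slope to the lower long edge. Fingers sliding in along x can pinch lid and underside; a half turn about x in the air inverts it.
- lid: Loose lid of the green tin, green with a yellow panel, 160 x 80 x 14 mm, 0.07 kg, flush with the tin's sides; it just sits on a 10 mm neck with 1.5 mm play and drops off if turned over unheld. Origin: centre of its open rim, 22 mm along z from the tin's origin when shut; axes as the tin's; its outer face is at z = +14 mm.
- stand: The green tin's fixed plywood V stand, foot 110 x 150 x 10 mm. Origin: centre under the foot; z up, y along the V. Two cheeks 14 mm thick at y = +-60 mm, the gap between them clear for fingers. V bottom 75 mm up, faces at 45 deg: 54 mm long rising to -x (robot side, carries the tin's flat face), 42 mm rising to +x (carries its long edge). The tin starts centred; inverted, it fills the same space.
- grey_tin: Grey tin of the same size, 160 x 80 x 36 mm, with a white panel, leaning the same way in a second, identical V stand; not to be disturbed. Origin: centre of its underside; axes as the green tin's.
Mind the look-alikes: they are no part of the job. What is shaped like the tin but red is not meant.

How it is judged:
By the outcome, as a careful person would: the job done as asked, in the order asked, and still so for the second after the job is handed in, with the robot touching nothing.
It also fails if it takes over 48 s, if anything falls off the work surface, if the arm or the gripper's body presses on something with over 40 N, if the wrist force passes 120 N, or if a joint passes its speed limit or range.

ROBOT

A 7-joint arm with a two-finger parallel gripper is mounted at the origin on the work surface. World frame = base frame: x ahead of the robot, y to its left, z up, the work surface at z = 0. Lengths are in m, angles in degrees, forces in N, time in s.
With the tool pointing down it reaches from about 0.425 to 0.875 m from the base axis. Payload 4.7 kg.
Tool frame: the origin (TCP) lies between the finger pads; the fingertips stand 19 mm ahead of it and the grasp point (between the pads) is the TCP; x points along the fingers, z is the direction in which the jaws open and shut, and the axes are right-handed (so a half turn about x gives the same grasp; the last joint's range is limited). The gripper opens to 87 mm and grips with 3 to 60 N. Pads are 19 mm wide; open, the fingers measure 117 mm over their backs; the gripper's body (75 mm by 190 mm) begins 51 mm behind the grasp point.
Start: joints at [73.058, 18.392, -4.016, 83.108, 1.295, 78.541, -3.26], TCP at [0.198, -0.619, 0.242] pointing down, gripper open.
Joint ranges: [-163.93, 163.93], [-17.29, 119.83], [-79.2, 71.16], [3.27, 140.29], [-89.18, 269.18], [5.43, 117.66], [-154.24, 154.24]. Speed limits (degrees/s): [147.25, 147.25, 180, 180, 180, 180, 180].

INTERFACE

Orientations are given as [roll, pitch, yaw] about the fixed x, y, z axes, in that order (R = Rz(yaw) Ry(pitch) Rx(roll)).
In Python, from cell import monitor, read_camera, camera_model, env, regions_of gives the robot as it stands. The module is installed in compiled form; this text tells all that it offers.
- The arm moves only by the tool step_arm, never from a script. Its argument "deltas" is a list of rows, each a list of 5 numbers: the gripper's target within -1 to 1 (fully open at 1, half-way at 0, shut at -1), then the shift along the tool's x, y, z in m, then the turn about the tool's x in degrees. A call has 1 to 12 rows; each row is the pose to reach, as a shift and turn from the pose commanded when the call began, along the tool's axes at that moment; what a row does not reach only later rows make up. A row lasts 1/8 s, in which the tool goes at most 62.5 mm and 10.7 degrees, less where a joint would pass 70% of its speed; a pose out of reach is approached as far as the arm can. A call with a gripper value outside its range is refused whole. The fingers move at their own pace and stop on an object; "newtons" is the grip in N (left out, the last holds). Time passes only in rows, so rows that repeat a pose let the fingers close. It gives the time, the measured TCP pose, the force and the opening at its end, in the units of the state.
- monitor.get_obs(): the state, without advancing time (a new reading comes with each control period).
- read_camera(name): name is "scene" or "top"; returns (picture, depth): 400x640x3 uint8, red, green, blue; 400x640 float32, m along the optical axis (not along the pixel's ray), 0 where there is no reading.
- camera_model(name): a dict with "fx", "fy", "cx", "cy" (pixels), "k1" (the pictures are not rectified: a ray, as slopes to the right and down, at radius r is drawn at 1 + k1 r^2 times it, then the intrinsics apply), "xyz" and "attitude" of the camera in the world. Camera axes: x right, y down, z forward; pixel columns grow to the right and rows downward; lengths in m; the calibration is good to about 2 mm. A picture is of the moment at which its call begins. camera_model takes no time and is no camera call.
- env.sign_off(): hands the job in, once; it reports no verdict.
Trained networks look in the newest picture that a camera, given by its name, has taken for a name from the list of things; names that differ only in an ending like _2 or _b are one class to them, and where a whole thing is asked for, a point or a joint stands for the part that bears it (a point fixed in the world has none). Each returns a list of dicts, best first, with "p" (0 to 1); they miss things now and then, are a little off and sometimes report something else, mostly with a low value. They report only what shows in the picture. A call takes as long as a camera call. They do not tell look-alikes from the thing itself.
- regions_of(camera, thing): "pixels" (400x640 bool, what is visible of it) and "pixel" ([column, row] in pixels, amid what is visible of it).
The state is a dict: "time_s": time; "qpos": joint angles; "joint_velocities": joint speeds; "effort": joint torques, N m; "tool_pos": TCP position; "tool_rot": TCP orientation; "force": force on the tool from outside, world axes, zero at the start; "wrist_torque": the same for the moment, N m; "grip_width": finger opening in m.
Only numpy, scipy, OpenCV 4.12 (cv2) and the standard library are available. Lean on these libraries where they do the work, as an engineer would, in place of code of your own. Each camera call takes 0.05 s, during which the arm holds its last target. There are 200 camera calls.

## Working session

There is one attempt and no reset: what is moved stays moved. The work goes in short steps, Python scripts to look and compute and a tool call to move; the robot and the scene stay as the last step left them, time stands still between calls to the robot, and variables do not carry over. Pictures are saved under pics/ and viewed, about 8 in all and at most 12, crops included, and the job is handed in when it is done.

Besides the shell and the picture viewer there is one more tool, called after "Call:" as name([rows], argument=value, ...), one row to a line, values as JSON. step_arm: Moves the arm, as the interface text tells. Its arguments: {"type":"object","properties":{"deltas":{"type":"array"},"newtons":{"type":"number"}},"required":["deltas"]}

```bash
mkdir -p pics
cat > h.py <<'E'
import numpy as np, cv2
from scipy.spatial.transform import Rotation as R
from cell import monitor, read_camera, camera_model, env, regions_of
def rot(a): return R.from_euler('xyz',a,degrees=True).as_matrix()
def cloud(name,depth):
    m=camera_model(name); h,w=depth.shape
    v,u=np.mgrid[:h,:w].astype(float)
    K=np.array([[m['fx'],0,m['cx']],[0,m['fy'],m['cy']],[0,0,1]])
    p=cv2.undistortPoints(np.stack([u.ravel(),v.ravel()],1)[:,None],K,np.array([m['k1'],0,0,0.]))[:,0]
    P=np.c_[p,np.ones(len(p))]*depth.ravel()[:,None]
    return (P@rot(m['attitude']).T+np.array(m['xyz'])).reshape(h,w,3)
E
python3 - <<'E'
from h import *
print(monitor.get_obs())
for n in ['scene','top']:
    im,d=read_camera(n); print(n,camera_model(n)); np.savez(f'/tmp/{n}0.npz',im=im,d=d)
    C=cloud(n,d); o=im.copy()
    for t in ['tin','lid','stand','grey_tin']:
        for r in regions_of(n,t):
            m=r['pixels']&(d>0); P=C[m]; 
            print(n,t,round(r['p'],2),np.round(r['pixel']),m.sum(),np.round(np.median(P,0),3) if len(P) else '',im[r['pixels']].mean(0).round())
    cv2.imwrite(f'pics/{n}0.png',im[:,:,::-1])
E
```

```text
{'time_s': 0.0, 'qpos': array([73.05780299, 18.43904479, -4.01679431, 83.17701571,  1.29451979,
       78.53908373, -3.25910032]), 'joint_velocities': array([ 0.08728076,  0.05350832, -0.10169504,  0.01948268,  0.08070483,
        0.10209542, -0.15943492]), 'effort': array([ 7.71268951e-04, -4.91284561e+01, -4.03220225e-01, -3.12536144e+01,
       -6.37623598e-02,  4.37272363e-02,  1.62269348e-04]), 'tool_pos': array([ 0.19797139, -0.61856689,  0.24044328]), 'tool_rot': array([-177.44424181,   89.88996937,  110.30975384]), 'force': array([0.68700998, 0.75175589, 0.03667171]), 'wrist_torque': array([-0.02287681, -0.01564391, -0.03192454]), 'grip_width': 0.08694368501556539}
scene {'fx': 391.5254394816211, 'fy': 391.5254394816211, 'cx': 321.6944357827449, 'cy': 202.3358011916054, 'k1': -0.06267457868444878, 'xyz': array([0.87982854, 0.04808062, 0.79094897]), 'attitude': array([-151.08716317,    0.37190635,  111.03446598])}
scene tin 0.81 [293. 160.] 2184 [ 0.401 -0.217  0.032] [141.   9.   6.]
scene tin 0.76 [280. 188.] 174 [ 0.542 -0.177  0.14 ] [26. 56. 41.]
scene tin 0.59 [203. 188.
[... 288 characters left out ...]
'fy': 406.9552102784588, 'cx': 314.19125448287366, 'cy': 199.21410373261975, 'k1': -0.08795174712135402, 'xyz': array([ 0.3187336 , -0.09352075,  1.0155955 ]), 'attitude': array([-1.66378735e+02,  1.30038830e-01, -9.58040892e+01])}
top tin 0.72 [364. 262.] 2055 [ 0.392 -0.219  0.032] [95. 28. 27.]
top tin 0.66 [414. 195.] 2167 [ 0.541 -0.37   0.032] [84. 28. 28.]
top tin 0.6 [341. 190.] 610 [ 0.542 -0.174  0.139] [35. 51. 42.]
top lid 0.65 [337. 175.] 1480 [ 0.577 -0.172  0.14 ] [49. 53. 35.]
top stand 0.66 [203. 191.] 2066 [0.571 0.131 0.14 ] [55. 57. 57.]
top stand 0.58 [338. 203.] 682 [ 0.549 -0.174  0.01 ] [95. 84. 68.]
top grey_tin 0.71 [204. 189.] 2215 [0.571 0.133 0.139] [56. 57. 57.]
```

Run:
```python
from h import *
a=cv2.imread('pics/scene0.png');b=cv2.imread('pics/top0.png')
cv2.imwrite('pics/both.png',np.vstack([a[60:360,:],b[60:360,:]]))
for n in ['scene','top']:
    z=np.load(f'/tmp/{n}0.npz');im,d=z['im'],z['d'];C=cloud(n,d)
    # lid face
    r=max(regions_of(n,'lid'),key=lambda r:r['p']); m=cv2.erode(r['pixels'].astype(np.uint8),np.ones((5,5)))>0
    P=C[m&(d>0)];P=P[(P[:,1]<0)]
    for _ in range(4):
        c=P.mean(0);u,s,v=np.linalg.svd(P-c,full_matrices=False);nn=v[2]*np.sign(v[2][2]);e=(P-c)@nn;P=P[abs(e)<max(.003,2*e.std())] if _<3 else P
    Q=C[r['pixels']&(d>0)];Q=Q[abs((Q-c)@nn)<.004]
    print(n,'lid n',nn.round(3),'c',c.round(4),'az',np.degrees(np.arctan2(nn[1],nn[0])).round(2),'el',np.degrees(np.arcsin(nn[2])).round(2),'rms',e.std())
    y=np.array([-nn[1],nn[0],0]);y/=np.linalg.norm(y);x=np.cross(y,nn)
    for ax in (x,y): t=(Q-c)@ax; lo,hi=np.percentile(t,[1,99]); print(' ext',lo,hi,'mid',(lo+hi)/2,'len',hi-lo)
    t=[(np.percentile((Q-c)@ax,1)+np.percentile((Q-c)@ax,99))/2 for ax in(x,y)]
    print(' face centre',(c+t[0]*x+t[1]*y).round(4), 'x',x.round(3),'y',y.round(3))
```

```text
scene lid n [0.706 0.026 0.708] c [ 0.5853 -0.1691  0.1311] az 2.1 el 45.05 rms 0.0011446743074019468
 ext -0.03713613503690617 0.04200320095176509 mid 0.0024335329574294573 len 0.07913933598867126
 ext -0.08113100769086126 0.07676210238059573 mid -0.002184452655132764 len 0.157893110071457
 face centre [ 0.5871 -0.1713  0.1293] x [ 0.707  0.026 -0.706] y [-0.037  0.999  0.   ]
top lid n [0.698 0.026 0.715] c [ 0.5801 -0.1722  0.1364] az 2.13 el 45.65 rms 0.0009209966563842555
 ext -0.0311984983280134 0.04853420451451876 mid 0.00866785309325268 len 0.07973270284253216
 ext -0.07845838266639639 0.07680448224731648 mid -0.0008269502095399547 len 0.15526286491371288
 face centre [ 0.5863 -0.1728  0.1303] x [ 0.715  0.027 -0.699] y [-0.037  0.999  0.   ]
```

View pics/both.png

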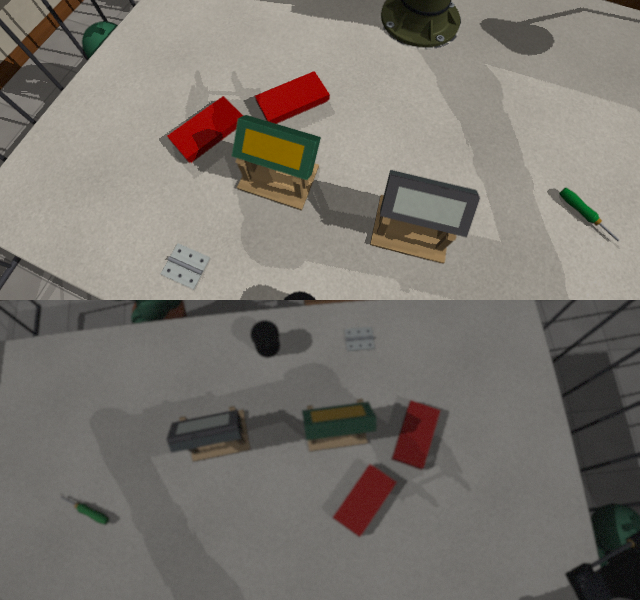

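The green tin is the only green box: scene about (275,208), top about (338,180). The red boxes (scene (203,188) and (293,160)) are the look-alikes, and the grey tin is at scene (430,263). The fitted lid-face centre height of 0.129 m matches the stand geometry. Moves only allow shifts and a turn about the tool's x, so I need to find out how the tool can tilt. First I'll work out the axes.

Run:
```python
from h import *
s=monitor.get_obs();Rt=rot(s['tool_rot']);print(s['time_s']);print(Rt.round(3))
print((Rt.T@(np.array([0.6,0.0,0.45])-s['tool_pos'])).round(3))
im=cv2.imread('pics/scene0.png')[150:290,220:350];cv2.imwrite('pics/crop.png',cv2.resize(im,None,fx=4,fy=4))
```

```text
0.6
[[-0.     0.952  0.305]
 [-0.     0.305 -0.952]
 [-1.    -0.     0.   ]]
[-0.208  0.571 -0.467]
```

View pics/crop.png

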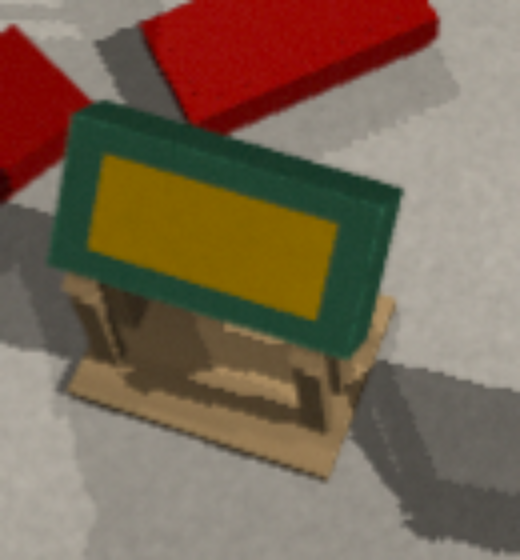

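The crop shows the green tin with its yellow panel, lid up and centred in its stand. Next is a high transit to in front of the base, followed by a small test of how out-of-reach poses are handled.

Call:
step_arm([
  [1,-0.06,0.01,-0.01,0],
  [1,-0.12,0.02,-0.02,0],
  [1,-0.18,0.05,-0.05,0],
  [1,-0.21,0.1,-0.08,0],
  [1,-0.21,0.147,-0.12,0],
  [1,-0.21,0.19,-0.16,0],
  [1,-0.21,0.24,-0.2,0],
  [1,-0.21,0.29,-0.24,0],
  [1,-0.21,0.34,-0.28,0],
  [1,-0.21,0.39,-0.32,0],
  [1,-0.21,0.44,-0.36,0],
  [1,-0.21,0.49,-0.4,0],
])

```text
time_s: 2.1
tool_pos: [0.5349, -0.1002, 0.452]
tool_rot: [32.2, 89.9, -40.1]
force: [0.8, -0.6, -0.3]
grip_width: 0.0872
```

Run:
```python
from h import *
s=monitor.get_obs();Rt=rot(s['tool_rot']);print(s['time_s'],s['qpos'].round(1),s['tool_pos'].round(3));print(Rt.round(3))
print('world x',Rt[0].round(3),'world y',Rt[1].round(3))
```

```text
2.1 [ 37.2   6.4 -32.8  74.8   3.5  99.8 -67.2] [ 0.535 -0.1    0.452]
[[ 0.001  0.953  0.304]
 [-0.001  0.304 -0.953]
 [-1.     0.001  0.001]]
world x [0.001 0.953 0.304] world y [-0.001  0.304 -0.953]
```

Call:
step_arm([
  [1,0,0.03,-0.05,0],
  [1,0,0.08,-0.08,0],
  [1,0,0.14,-0.08,0],
  [1,0,0.2,-0.08,0],
  [1,0,0.26,-0.06,0],
  [1,0,0.32,-0.04,0],
  [1,0,0.38,-0.02,0],
  [1,0,0.44,0,0],
  [1,0,0.5,0.02,0],
  [1,0,0.56,0.03,0],
])

```text
time_s: 3.35
tool_pos: [0.8525, 0.0111, 0.3989]
tool_rot: [82.9, 88.7, 10.6]
force: [0.4, -0.6, -0.3]
grip_width: 0.0872
```

```bash
cat > st.py <<'E'
from h import *
s=monitor.get_obs();Rt=rot(s['tool_rot']);print(s['time_s'],s['qpos'].round(1),s['tool_pos'].round(3));print(Rt.round(3))
E
python3 st.py
```

```text
3.35 [ -3.6  58.3  37.3   3.5 -36.3 117.6 -73.6] [0.852 0.011 0.399]
[[ 0.022  0.953  0.303]
 [ 0.004  0.303 -0.953]
 [-1.     0.023  0.003]]
```

Call:
step_arm([
  [1,0,0.6,0.19,0],
  [1,0,0.6,0.19,0],
  [1,0,0.6,0.19,0],
  [1,0,0.6,0.19,0],
  [1,0,0.6,0.19,0],
  [1,0,0.6,0.19,0],
])

```text
time_s: 4.1
tool_pos: [0.9204, 0.0079, 0.3122]
tool_rot: [75.5, 85.1, 3.1]
force: [0.4, 1.1, -0.7]
grip_width: 0.087
```

```bash
python3 st.py
```

```text
4.1 [ -3.5  65.2  69.1   3.3 -68.  108.8 -72.5] [0.92  0.008 0.312]
[[ 0.085  0.95   0.302]
 [ 0.005  0.303 -0.953]
 [-0.996  0.082  0.021]]
```

Call:
step_arm([
  [1,-0.3,0.6,0.19,0],
  [1,-0.3,0.6,0.19,0],
  [1,-0.3,0.6,0.19,0],
  [1,-0.3,0.6,0.19,0],
  [1,-0.3,0.6,0.19,0],
  [1,-0.3,0.6,0.19,0],
])

```text
time_s: 4.85
tool_pos: [0.9273, 0.0053, 0.3423]
tool_rot: [73.6, 81.8, 1.2]
force: [-0.4, -0.5, 0.1]
grip_width: 0.0873
```

```bash
python3 st.py
```

```text
4.85 [ -3.4  63.4  69.6   3.3 -68.3 107.2 -72.4] [0.927 0.005 0.342]
[[ 0.142  0.944  0.299]
 [ 0.003  0.302 -0.953]
 [-0.99   0.137  0.04 ]]
```

Call:
step_arm([
  [1,-0.6,0.6,0.21,0],
  [1,-0.6,0.6,0.21,0],
])

```text
time_s: 5.1
tool_pos: [0.9195, 0.0022, 0.3941]
tool_rot: [73.2, 78.8, 0.8]
force: [0.7, -0.5, 0.7]
grip_width: 0.0869
```

```bash
python3 st.py
```

```text
5.1 [ -3.3  60.1  69.7   3.3 -68.2 107.4 -72.3] [0.919 0.002 0.394]
[[ 0.195  0.935  0.297]
 [ 0.003  0.302 -0.953]
 [-0.981  0.186  0.056]]
```

Call:
step_arm([
  [1,0.2,-0.25,-0.08,0],
  [1,0.2,-0.25,-0.08,0],
])

```text
time_s: 5.35
tool_pos: [0.8967, 0.0009, 0.3664]
tool_rot: [74.2, 77.5, 1.2]
force: [2.0, -0.6, 2.6]
grip_width: 0.0874
```

```bash
python3 st.py
```

```text
5.35 [-21.   53.1  69.3  35.1 -55.6  97.1 -60.1] [0.897 0.001 0.366]
[[ 0.217  0.933  0.286]
 [ 0.005  0.292 -0.956]
 [-0.976  0.209  0.059]]
```

Commands ratchet on the achieved pose: pushing up and out tilts the tool, and the tilt persists. I'll keep going.

Call:
step_arm([
  [1,-0.7,0.6,0.19,0],
  [1,-0.7,0.6,0.19,0],
  [1,-0.7,0.6,0.19,0],
  [1,-0.7,0.6,0.19,0],
  [1,-0.7,0.6,0.19,0],
  [1,-0.7,0.6,0.19,0],
  [1,-0.7,0.6,0.19,0],
  [1,-0.7,0.6,0.19,0],
])

```text
time_s: 6.35
tool_pos: [0.8522, 0.0004, 0.5325]
tool_rot: [74.2, 74.7, 1.3]
force: [-0.6, 0.8, -0.5]
grip_width: 0.0867
```

```bash
python3 st.py
```

```text
6.35 [ -3.4  50.7  69.2   3.3 -67.3 112.8 -72.7] [0.852 0.    0.533]
[[ 0.263  0.922  0.284]
 [ 0.006  0.293 -0.956]
 [-0.965  0.253  0.072]]
```

Call:
step_arm([
  [1,-0.2,0.6,0.19,0],
  [1,-0.2,0.6,0.19,0],
])

```text
time_s: 6.6
tool_pos: [0.8742, -0.0011, 0.5332]
tool_rot: [74.1, 71.6, 1.1]
force: [-0.3, -0.5, 0.0]
grip_width: 0.0872
```

Call:
step_arm([
  [1,-0.2,0.6,0.19,0],
])

```text
time_s: 6.72
tool_pos: [0.8882, -0.0019, 0.5379]
tool_rot: [74.0, 69.2, 1.0]
force: [0.0, -1.0, 0.3]
grip_width: 0.087
```

Call:
step_arm([
  [1,-0.2,0.6,0.19,0],
])

```text
time_s: 6.85
tool_pos: [0.9003, -0.0025, 0.5469]
tool_rot: [73.9, 66.6, 0.8]
force: [0.3, 0.5, -0.3]
grip_width: 0.087
```

Call:
step_arm([
  [1,-0.6,0.6,0.19,0],
])

```text
time_s: 6.98
tool_pos: [0.8929, -0.0035, 0.5749]
tool_rot: [73.8, 64.5, 0.8]
force: [0.5, 0.3, -0.5]
grip_width: 0.0867
```

Call:
step_arm([
  [1,-0.6,0.6,0.19,0],
])

```text
time_s: 7.1
tool_pos: [0.8823, -0.0035, 0.6096]
tool_rot: [73.7, 62.0, 0.7]
force: [0.3, -0.4, 0.2]
grip_width: 0.0868
```

Call:
step_arm([
  [1,-0.6,0.6,0.19,0],
  [1,-0.6,0.6,0.19,0],
])

```text
time_s: 7.35
tool_pos: [0.8553, -0.0044, 0.6616]
tool_rot: [73.6, 59.0, 0.6]
force: [0.8, 0.4, 0.4]
grip_width: 0.0869
```

```bash
python3 st.py
```

```text
7.35 [ -3.5  43.4  69.8   3.3 -67.4 104.4 -72.5] [ 0.855 -0.004  0.662]
[[ 0.515  0.819  0.251]
 [ 0.005  0.29  -0.957]
 [-0.857  0.494  0.145]]
```

Call:
step_arm([
  [1,-0.1,0.6,0.12,0],
])

```text
time_s: 7.48
tool_pos: [0.8698, 0.0009, 0.6697]
tool_rot: [73.6, 56.3, 0.5]
force: [-0.1, -0.5, -0.6]
grip_width: 0.0871
```

Call:
step_arm([
  [1,-0.1,0.6,0.12,0],
])

```text
time_s: 7.6
tool_pos: [0.8848, 0.0069, 0.6751]
tool_rot: [73.6, 53.9, 0.5]
force: [-0.3, 0.1, -0.5]
grip_width: 0.0867
```

Call:
step_arm([
  [1,-0.1,0.6,0.12,0],
])

```text
time_s: 7.72
tool_pos: [0.8966, 0.0124, 0.6847]
tool_rot: [73.6, 51.4, 0.6]
force: [-0.1, -0.3, 0.5]
grip_width: 0.0869
```

Call:
step_arm([
  [1,-0.1,0.6,0.12,0],
])

```text
time_s: 7.85
tool_pos: [0.9063, 0.0176, 0.697]
tool_rot: [73.7, 48.8, 0.6]
force: [0.1, -0.2, 0.1]
grip_width: 0.0872
```

```bash
python3 st.py
```

```text
7.85 [ -5.3  43.5  70.    3.3 -66.6  94.1 -73.9] [0.906 0.018 0.697]
[[ 0.658  0.719  0.222]
 [ 0.007  0.289 -0.957]
 [-0.753  0.632  0.185]]
```

Call:
step_arm([
  [1,-0.1,0.6,-0.2,0],
])

```text
time_s: 7.98
tool_pos: [0.9112, 0.0471, 0.7087]
tool_rot: [73.8, 46.7, 0.4]
force: [1.2, 0.3, 1.0]
grip_width: 0.087
```

Call:
step_arm([
  [1,-0.3,0.6,-0.6,0],
])

```text
time_s: 8.1
tool_pos: [0.9008, 0.0979, 0.724]
tool_rot: [74.0, 45.5, 0.7]
force: [1.1, 1.2, -0.2]
grip_width: 0.0868
```

```bash
python3 st.py
```

```text
8.1 [-12.5  42.4  70.9   3.5 -62.5  92.1 -78.8] [0.901 0.098 0.724]
[[ 0.701  0.682  0.208]
 [ 0.008  0.284 -0.959]
 [-0.713  0.674  0.194]]
```

```bash
cat > go.py <<'E'
import sys
from h import *
s=monitor.get_obs();Rt=rot(s['tool_rot'])
for a in sys.argv[1:]: print((Rt.T@(np.array(eval(a))-s['tool_pos'])).round(4))
E
python3 go.py "[.47,-.15,.45]" "[.47,-.17,.25]"
```

```text
[-0.1089 -0.5489  0.0948]
[ 0.0335 -0.6894  0.0752]
```

Call:
step_arm([
  [1,-0.01,-0.05,0.01,0],
  [1,-0.02,-0.11,0.02,0],
  [1,-0.03,-0.17,0.03,0],
  [1,-0.045,-0.23,0.04,0],
  [1,-0.06,-0.29,0.05,0],
  [1,-0.07,-0.35,0.06,0],
  [1,-0.08,-0.41,0.07,0],
  [1,-0.09,-0.47,0.08,0],
  [1,-0.1,-0.53,0.09,0],
  [1,-0.11,-0.55,0.095,0],
  [1,-0.11,-0.55,0.095,0],
])

```text
time_s: 9.48
tool_pos: [0.6118, -0.0735, 0.5627]
tool_rot: [74.6, 45.2, 2.0]
force: [-0.4, -0.1, 0.6]
grip_width: 0.087
```

```bash
python3 st.py;  python3 go.py "[.47,-.17,.25]"
```

```text
9.475 [ -8.8 -17.   12.5  93.7  -1.3  58.4 -67.7] [ 0.612 -0.073  0.563]
[[ 0.704  0.675  0.222]
 [ 0.025  0.289 -0.957]
 [-0.71   0.679  0.187]]
[ 0.1197 -0.3359  0.0025]
```

```bash
cat > fk.py <<'E'
from h import *
import itertools
from scipy.optimize import least_squares
D=[([73.058,18.439,-4.017,83.177,1.295,78.539,-3.259],[.19797,-.61857,.2404]),
([37.2,6.4,-32.8,74.8,3.5,99.8,-67.2],[.535,-.100,.452]),([-3.6,58.3,37.3,3.5,-36.3,117.6,-73.6],[.852,.011,.399]),
([-3.5,65.2,69.1,3.3,-68,108.8,-72.5],[.92,.008,.312]),([-21,53.1,69.3,35.1,-55.6,97.1,-60.1],[.897,.001,.366]),
([-3.5,43.4,69.8,3.3,-67.4,104.4,-72.5],[.855,-.004,.662]),([-12.5,42.4,70.9,3.5,-62.5,92.1,-78.8],[.901,.098,.724]),
([-8.8,-17,12.5,93.7,-1.3,58.4,-67.7],[.612,-.073,.563])]
def Rm(q,S):
    A=R.from_euler('Z',S[0]*q[0],degrees=True)*R.from_euler('Y',q[1],degrees=True);B=A*R.from_euler('Z',S[1]*q[2],degrees=True)*R.from_euler('Y',q[3],degrees=True)
    C=B*R.from_euler('Z',S[2]*q[4],degrees=True)*R.from_euler('Y',q[5],degrees=True);return A,B,C
def fk(p,q,S):
    A,B,C=Rm(q,S);return np.array([0,0,p[0]])+A.apply([p[4],0,p[1]])+B.apply([p[5],0,p[2]])+C.apply([p[6],0,p[3]])
if __name__=='__main__':
  for S in itertools.product([-1,1],repeat=3):
    r=least_squares(lambda p:np.concatenate([fk(p,q,S)-x for q,x in D]),[.3,.4,.35,.25,0,0,0]);print(S,r.cost**.5,r.x.round(4))
E
python3 fk.py
```

```text
(-1, -1, -1) 0.03479618506007918 [0.2675 0.4646 0.5128 0.3368 0.0103 0.0233 0.0086]
(-1, -1, 1) 0.1956009669103395 [0.0552 0.4898 0.6266 0.0374 0.1279 0.064  0.139 ]
(-1, 1, -1) 0.5393076319619696 [-0.1146  0.8955  0.7253  0.3668  0.3089 -0.2414  0.5902]
(-1, 1, 1) 0.5035393358280226 [ 0.2448  0.6404  0.7018  0.412   0.1479 -0.1158  0.4585]
(1, -1, -1) 0.8519049756675054 [ 0.5607  0.8526  0.54    0.9965 -0.138  -0.1138  0.5625]
(1, -1, 1) 1.0083246723749555 [0.0768 0.8344 0.809  0.1507 0.1701 0.039  0.8487]
(1, 1, -1) 0.8196549901621086 [ 0.3671  0.3445  0.7066 -0.2545 -0.0202  0.4915  0.3609]
(1, 1, 1) 0.6997055687344691 [ 0.6222  0.6455  0.2882  0.8729 -0.2751  0.1232  0.0205]
```

```bash
cat > ik.py <<'E'
from fk import *
S=(-1,-1,-1)
r=least_squares(lambda p:np.concatenate([fk(p,q,S)-x for q,x in D]),[.3,.4,.35,.25,0,0,0],loss='soft_l1',f_scale=.003);P=r.x;print(P.round(4),[np.round(np.linalg.norm(fk(P,q,S)-x)*1e3) for q,x in D])
lo=np.array([-163.93,-17.29,-79.2,3.27,-89.18,5.43]);hi=np.array([163.93,119.83,71.16,140.29,269.18,117.66])
t=np.array([.706,.026,-.708])
for x in ([.574,-.172,.116],[.49,-.174,.2],[.505,-.174,.185],[.53,-.173,.16],[.574,-.172,.2],[.574,-.172,.25],[.574,-.172,.35],[.6,-.172,.3],[.55,-.172,.3]):
    best=None
    for q3 in (-40,0,40):
        o=least_squares(lambda q:np.r_[(fk(P,q,S)-x)*10,(Rm(q,S)[2].apply([0,0,1])-t)*3,(q-[0,20,0,90,0,40])*1e-4],np.clip([15,0,q3,95,0,50],lo+1,hi-1),bounds=(lo,hi))
        q=o.x;e=np.linalg.norm(fk(P,q,S)-x)*1e3;f=np.degrees(np.linalg.norm(Rm(q,S)[2].apply([0,0,1])-t))
        if best is None or e+f<best[0]: best=(e+f,e,f,q)
    print(x,'err',best[1].round(1),best[2].round(1),best[3].round(1))
E
python3 ik.py
```

```text
[0.2665 0.4597 0.5113 0.3346 0.0092 0.0222 0.0021] [np.float64(27.0), np.float64(26.0), np.float64(13.0), np.float64(3.0), np.float64(10.0), np.float64(3.0), np.float64(1.0), np.float64(29.0)]
[0.574, -0.172, 0.116] err 0.0 0.0 [ 15.8   3.1  13.1 131.2 -77.6  22.4]
[0.49, -0.174, 0.2] err 0.0 0.0 [ 11.9 -17.3  22.1 135.8 -41.7  29.3]
[0.505, -0.174, 0.185] err 0.0 0.0 [  7.9 -13.9  25.  135.2 -46.1  26.9]
[0.53, -0.173, 0.16] err 0.0 0.0 [ 10.8  -7.4  20.9 134.1 -58.2  24.9]
[0.574, -0.172, 0.2] err 0.0 0.0 [  9.9  -6.3  18.1 127.6 -48.5  26.1]
[0.574, -0.172, 0.25] err 0.0 0.0 [  7.9 -10.6  19.1 124.6 -36.4  30.1]
[0.574, -0.172, 0.35] err 0.0 0.0 [  7.2 -16.   18.  116.7 -23.3  40.2]
[0.6, -0.172, 0.3] err 0.0 0.0 [  8.  -10.3  17.2 118.3 -30.1  34.3]
[0.55, -0.172, 0.3] err 0.0 0.0 [  7.1 -17.1  19.9 123.2 -26.7  35.8]
```

```bash
python3 go.py "[.58,-.172,.36]" "[.505,-.174,.186]"
```

```text
[ 0.119  -0.1876  0.0494]
[ 0.1897 -0.357   0.0022]
```

Call:
step_arm([
  [1,0.02,-0.03,0.01,-10],
  [1,0.04,-0.06,0.02,-20],
  [1,0.06,-0.09,0.03,-30],
  [1,0.08,-0.12,0.035,-40],
  [1,0.1,-0.15,0.04,-50],
  [1,0.12,-0.188,0.049,-60],
  [1,0.12,-0.188,0.049,-70],
  [1,0.12,-0.188,0.049,-74.7],
  [1,0.12,-0.188,0.049,-74.7],
])

```text
time_s: 10.6
tool_pos: [0.5812, -0.1712, 0.3584]
tool_rot: [-0.0, 45.3, 2.1]
force: [0.3, -0.3, 0.8]
grip_width: 0.0869
```

```bash
python3 st.py;  python3 go.py "[.505,-.174,.186]"
```

```text
10.6 [  5.8 -17.   15.  116.5 -19.3  39.8  34.3] [ 0.581 -0.171  0.358]
[[ 0.703 -0.036  0.71 ]
 [ 0.025  0.999  0.026]
 [-0.711 -0.     0.704]]
[ 6.880e-02 -1.000e-04 -1.755e-01]
```

Call:
step_arm([
  [1,0.01,0,-0.04,0],
  [1,0.025,0,-0.08,0],
  [1,0.045,0,-0.12,0],
  [1,0.065,0,-0.16,0],
  [1,0.07,0,-0.175,0],
  [1,0.07,0,-0.175,0],
])

```text
time_s: 11.35
tool_pos: [0.5057, -0.1738, 0.1839]
tool_rot: [0.1, 45.4, 2.1]
force: [0.6, -0.3, 1.3]
grip_width: 0.0867
```

```bash
python3 st.py;  python3 go.py "[.574,-.1725,.116]"
python3 - <<'E'
from h import *
for n in ['scene','top']:
    im,d=read_camera(n); np.savez(f'/tmp/{n}1.npz',im=im,d=d);C=cloud(n,d)
    s=monitor.get_obs();Rt=rot(s['tool_rot'])
    for r in regions_of(n,'lid')[:1]:
        m=r['pixels']&(d>0)&(C[...,1]<0)&(im[...,1]>im[...,2]+8);Q=(C[m]-s['tool_pos'])@Rt;
        Q=Q[abs(Q[:,2]-np.median(Q[:,2]))<.004];print(n,r['p'],np.percentile(Q,[1,50,99],axis=0).round(4))
    cv2.imwrite(f'pics/{n}1.png',im[:,:,::-1])
a=cv2.imread('pics/scene1.png')[100:300,200:360];b=cv2.imread('pics/top1.png')[110:270,260:460]
cv2.imwrite('pics/pre.png',np.hstack([cv2.resize(a,(400,500)),cv2.resize(b,(400,500))]))
E
```

```text
11.35 [ 24.2 -15.3   5.5 136.6 -49.   27.6  70.1] [ 0.506 -0.174  0.184]
[[ 0.702 -0.035  0.712]
 [ 0.026  0.999  0.024]
 [-0.712  0.001  0.702]]
[ 0.0964 -0.0012  0.001 ]
scene 0.83 [[ 0.0571 -0.0788  0.0145]
 [ 0.0952  0.0025  0.0174]
 [ 0.1362  0.0787  0.0202]]
top 0.74 [[ 0.0566 -0.0731  0.0125]
 [ 0.0999  0.0138  0.0159]
 [ 0.1352  0.075   0.0177]]
```

View pics/pre.png

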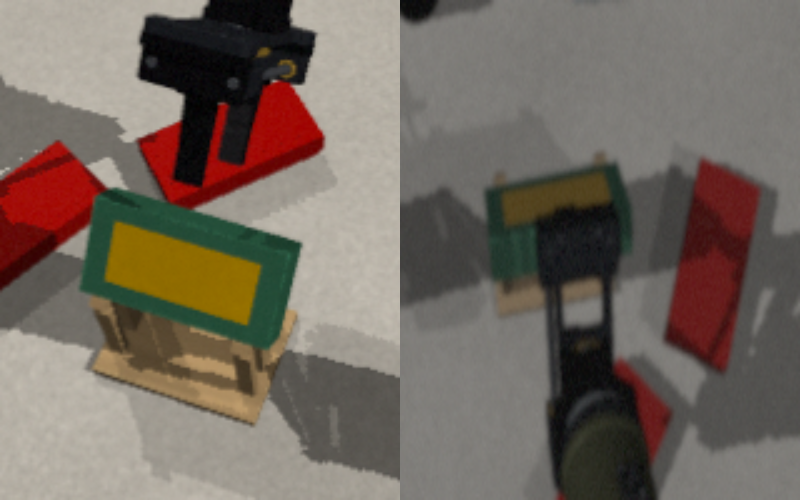

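The lid spans tool x 57–136 mm, is centred in y, and its face is at z about +17 mm, so the alignment is good. Sliding in and closing.

Call:
step_arm([
  [1,0.02,0,-0.001,0],
  [1,0.045,0,-0.001,0],
  [1,0.07,0,-0.001,0],
  [1,0.087,0,-0.001,0],
  [1,0.094,0,-0.001,0],
  [1,0.094,0,-0.001,0],
])

```text
time_s: 12.3
tool_pos: [0.5729, -0.1719, 0.118]
tool_rot: [-0.1, 45.3, 2.0]
force: [0.6, 0.2, 0.2]
grip_width: 0.0868
```

```bash
python3 st.py;  python3 go.py "[.574,-.1725,.116]"
```

```text
12.3 [ 16.   -0.5   8.9 133.6 -74.   19.3  93.1] [ 0.573 -0.172  0.118]
[[ 0.703 -0.037  0.71 ]
 [ 0.025  0.999  0.027]
 [-0.711 -0.001  0.704]]
[ 0.0022 -0.0006 -0.0007]
```

Call:
step_arm([
  [0,0,0,0,0],
  [-1,0,0,0,0],
  [-1,0,0,0,0],
  [-1,0,0,0,0],
  [-1,0,0,0,0],
  [-1,0,0,0,0],
], newtons=10)

```text
time_s: 13.05
tool_pos: [0.573, -0.1721, 0.1187]
tool_rot: [-0.1, 45.2, 2.0]
force: [-1.3, 0.5, 1.4]
grip_width: 0.036
```

Call:
step_arm([
  [-1,0,0,0,0],
  [-1,0,0,0,0],
  [-1,0,0,0,0],
], newtons=45)

```text
time_s: 13.42
tool_pos: [0.5729, -0.1721, 0.1186]
tool_rot: [-0.1, 45.2, 2.0]
force: [5.5, 0.1, 2.8]
grip_width: 0.0359
```

```bash
python3 st.py
```

```text
13.425 [ 16.   -0.6   8.9 133.6 -74.1  19.3  93.2] [ 0.573 -0.172  0.119]
[[ 0.704 -0.036  0.709]
 [ 0.025  0.999  0.027]
 [-0.71  -0.001  0.704]]
```

Call:
step_arm([
  [-1,-0.007,0,0.007,0],
  [-1,-0.021,0,0.021,0],
  [-1,-0.036,0,0.036,0],
  [-1,-0.053,0,0.053,0],
  [-1,-0.07,0,0.07,0],
  [-1,-0.087,0,0.087,0],
  [-1,-0.1,0,0.099,0],
  [-1,-0.1,0,0.099,0],
])

```text
time_s: 14.42
tool_pos: [0.5711, -0.1721, 0.2569]
tool_rot: [-0.1, 45.4, 2.0]
force: [0.4, -1.0, -4.3]
grip_width: 0.0354
```

```bash
python3 st.py
python3 - <<'E'
from h import *
im,d=read_camera('scene');np.savez('/tmp/scene2.npz',im=im,d=d);cv2.imwrite('pics/lift.png',cv2.resize(im[60:320,160:400],None,fx=2,fy=2)[:,:,::-1])
E
```

```text
14.425 [ 21.7 -12.6   2.9 125.5 -36.3  31.   52.3] [ 0.571 -0.172  0.257]
[[ 0.701 -0.036  0.712]
 [ 0.025  0.999  0.027]
 [-0.713 -0.001  0.702]]
```

View pics/lift.png

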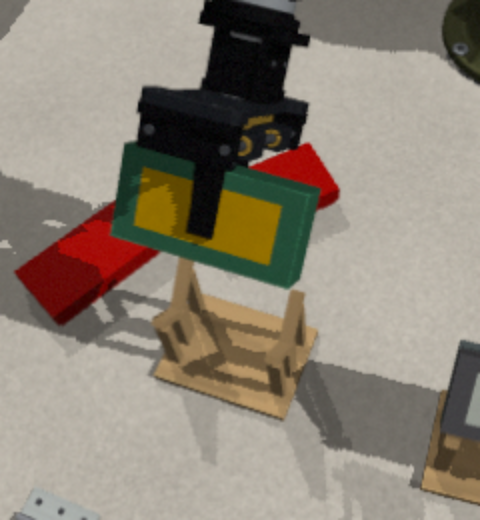

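The tin is up and shut (gap 35.4 mm), and the stand is empty. Now the half turn.

Call:
step_arm([
  [-1,0,0,0,5],
  [-1,0,0,0,14],
  [-1,0,0,0,23],
  [-1,0,0,0,32],
  [-1,0,0,0,41],
  [-1,0,0,0,50],
  [-1,0,0,0,59],
  [-1,0,0,0,68],
  [-1,0,0,0,77],
  [-1,0,0,0,85],
  [-1,0,0,0,90],
  [-1,0,0,0,90],
])

```text
time_s: 15.98
tool_pos: [0.5708, -0.1715, 0.2551]
tool_rot: [90.0, 45.6, 2.1]
force: [-0.1, -1.1, -3.7]
grip_width: 0.0356
```

```bash
python3 st.py
```

```text
15.975 [ 35.1 -12.1  -9.1 125.2 -41.5  32.5 -33.5] [ 0.571 -0.171  0.255]
[[ 0.7    0.713  0.037]
 [ 0.026  0.027 -0.999]
 [-0.714  0.7   -0.   ]]
```

Call:
step_arm([
  [-1,0,0,0,5],
  [-1,0,0,0,14],
  [-1,0,0,0,23],
  [-1,0,0,0,32],
  [-1,0,0,0,41],
  [-1,0,0,0,50],
  [-1,0,0,0,59],
  [-1,0,0,0,68],
  [-1,0,0,0,77],
  [-1,0,0,0,85],
  [-1,0,0,0,90],
  [-1,0,0,0,90],
])

```text
time_s: 17.48
tool_pos: [0.5714, -0.1717, 0.2567]
tool_rot: [179.9, 45.4, 2.1]
force: [-0.3, -0.6, -3.8]
grip_width: 0.036
```

```bash
python3 st.py; python3 go.py "[.573,-.172,.1186]"
python3 - <<'E'
from h import *
im,d=read_camera('scene');C=cloud('scene',d);s=monitor.get_obs();Rt=rot(s['tool_rot'])
Q=(C-s['tool_pos'])@Rt
m=(d>0)&(abs(Q[...,0])<.06)&(abs(Q[...,1])<.1)&(Q[...,2]<-.012)&(Q[...,2]>-.024)
m&=(abs(Q[...,1])>.015)
F=Q[m];c=F.mean(0);u,S,v=np.linalg.svd(F-c,full_matrices=False);print('face',c.round(4),v[2].round(3),'ext',np.percentile(F,[1,99],axis=0).round(4))
# in-plane rotation from lower long edge (x max) per y bin
b=[(y,np.percentile(F[abs(F[:,1]-y)<.006][:,0],97)) for y in np.arange(-.07,.075,.01) if (abs(F[:,1]-y)<.006).sum()>15]
b=np.array(b);print(np.degrees(np.arctan(np.polyfit(b[:,0],b[:,1],1)[0])),b[:,1].round(4))
cv2.imwrite('pics/turn.png',cv2.resize(im[60:320,160:400],None,fx=2,fy=2)[:,:,::-1])
E
```

```text
17.475 [  47.6  -12.3  -20.1  124.7  -45.8   34.1 -120. ] [ 0.571 -0.172  0.257]
[[ 0.701  0.038 -0.712]
 [ 0.026 -0.999 -0.028]
 [-0.712  0.002 -0.702]]
[0.0995 0.0002 0.0958]
face [ 0.0018 -0.0037 -0.0171] [-0.002  0.003 -1.   ] ext [[-0.037  -0.0797 -0.0196]
 [ 0.0421  0.0782 -0.0142]]
-0.1555042482515297 [0.0404 0.0402 0.0405 0.0405 0.0403 0.0406 0.0405 0.0358 0.0402 0.0407
 0.041  0.04   0.0398 0.0404]
```

View pics/turn.png

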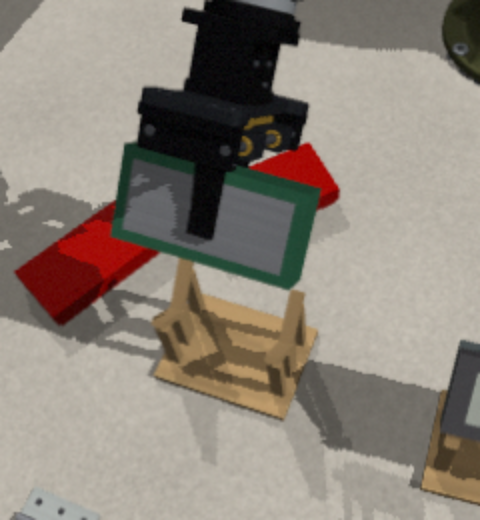

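Inverted with the bare underside up, face parallel to the jaws and no slip. Lowering to 5 mm above the seat, then slowly.

Call:
step_arm([
  [-1,0.01,0,0.009,0],
  [-1,0.025,0,0.023,0],
  [-1,0.04,0,0.037,0],
  [-1,0.055,0,0.051,0],
  [-1,0.07,0,0.066,0],
  [-1,0.083,0,0.079,0],
  [-1,0.091,0,0.087,0],
  [-1,0.096,0,0.092,0],
  [-1,0.096,0,0.092,0],
  [-1,0.096,0,0.092,0],
])

```text
time_s: 18.77
tool_pos: [0.5741, -0.1721, 0.125]
tool_rot: [179.9, 45.3, 2.0]
force: [0.1, 0.6, -3.8]
grip_width: 0.0361
```

```bash
python3 st.py; python3 go.py "[.5729,-.172,.1186]"
```

```text
18.775 [ 42.7  -0.3 -17.8 132.3 -71.1  19.7 -90. ] [ 0.574 -0.172  0.125]
[[ 0.702  0.036 -0.711]
 [ 0.024 -0.999 -0.027]
 [-0.711  0.002 -0.703]]
[ 0.0037 -0.0001  0.0054]
```

Call:
step_arm([
  [-1,0.001,0,0.001,0],
  [-1,0.002,0,0.003,0],
  [-1,0.003,0,0.004,0],
  [-1,0.0035,0,0.005,0],
  [-1,0.0035,0,0.005,0],
  [-1,0.0035,0,0.005,0],
])

```text
time_s: 19.52
tool_pos: [0.5731, -0.172, 0.1193]
tool_rot: [179.9, 45.3, 2.0]
force: [-0.3, -0.6, -3.5]
grip_width: 0.0358
```

```bash
python3 st.py; python3 go.py "[.5729,-.172,.1186]"
```

```text
19.525 [ 42.7   0.3 -17.8 132.6 -73.3  19.4 -87.6] [ 0.573 -0.172  0.119]
[[ 0.703  0.036 -0.711]
 [ 0.025 -0.999 -0.027]
 [-0.711  0.001 -0.703]]
[ 0.0004 -0.0001  0.0007]
```

Call:
step_arm([
  [-1,0.0005,0,0.0005,0],
  [-1,0.001,0,0.001,0],
  [-1,0.001,0,0.001,0],
])

```text
time_s: 19.9
tool_pos: [0.5733, -0.1721, 0.119]
tool_rot: [179.9, 45.2, 2.0]
force: [-9.0, 1.7, 5.3]
grip_width: 0.0357
```

Call:
step_arm([
  [-1,0.0005,0,0.0005,0],
  [-1,0.0005,0,0.0005,0],
])

```text
time_s: 20.15
tool_pos: [0.5733, -0.1722, 0.1189]
tool_rot: [179.9, 45.2, 2.0]
force: [-16.4, 3.1, 13.1]
grip_width: 0.0357
```

Call:
step_arm([
  [-1,0.0005,0,0.0005,0],
  [-1,0.0005,0,0.0005,0],
])

```text
time_s: 20.4
tool_pos: [0.5733, -0.1722, 0.1188]
tool_rot: [179.9, 45.1, 2.1]
force: [-24.7, 4.1, 18.9]
grip_width: 0.0357
```

The long edge is seated, with the force along tool −x, but the flat face isn't in contact yet. I'll ease x back and go down along z.

Call:
step_arm([
  [-1,-0.001,0,0,0],
  [-1,-0.0015,0,0.0003,0],
  [-1,-0.0015,0,0.0006,0],
])

```text
time_s: 20.78
tool_pos: [0.5729, -0.1722, 0.1186]
tool_rot: [179.9, 45.2, 2.0]
force: [0.0, 0.0, 4.2]
grip_width: 0.0359
```

Call:
step_arm([
  [-1,0,0,0.0005,0],
  [-1,0,0,0.0005,0],
])

```text
time_s: 21.02
tool_pos: [0.5728, -0.1722, 0.1186]
tool_rot: [179.9, 45.1, 2.0]
force: [1.7, 0.7, 5.4]
grip_width: 0.036
```

Call:
step_arm([
  [-1,0,0,0.0005,0],
  [-1,0,0,0.0005,0],
])

```text
time_s: 21.28
tool_pos: [0.5728, -0.1723, 0.1186]
tool_rot: [179.9, 45.1, 2.0]
force: [2.6, 1.6, 5.3]
grip_width: 0.0361
```

Both faces bear weight and the pose matches the original grasp pose to 0.2 mm. Releasing.

Call:
step_arm([
  [-1,0,0,0,0],
  [-1,0,0,0,0],
], newtons=5)

```text
time_s: 21.52
tool_pos: [0.5728, -0.1723, 0.1186]
tool_rot: [179.8, 45.1, 2.0]
force: [1.8, 1.2, 5.4]
grip_width: 0.0359
```

Call:
step_arm([
  [-0.1,0,0,0,0],
  [0.2,0,0,0,0],
  [0.6,0,0,0,0],
  [1,0,0,0,0],
  [1,0,0,0,0],
  [1,0,0,0,0],
])

```text
time_s: 22.28
tool_pos: [0.5707, -0.1721, 0.1162]
tool_rot: [179.9, 45.3, 2.0]
force: [-0.1, -0.3, 0.1]
grip_width: 0.0806
```

```bash
cat > chk.py <<'E'
import sys
from h import *
z0=np.array([.573,-.1722,.1186]); Rt=rot([0,45.2,2.1])
for n in ['scene','top']:
    im,d=read_camera(n);C=cloud(n,d);Q=(C-z0)@Rt
    m=(d>0)&(abs(Q[...,0])<.06)&(abs(Q[...,1])<.1)&(abs(Q[...,2]-.018)<.006)
    F=Q[m];c=F.mean(0);v=np.linalg.svd(F-c,full_matrices=False)[2];print(n,'face',c.round(4),v[2].round(3),'ext',np.percentile(F,[1,99],axis=0).round(4).tolist())
    cv2.imwrite(f'pics/{n}_{sys.argv[1]}.png',im[:,:,::-1])
a=cv2.imread(f'pics/scene_{sys.argv[1]}.png')[100:300,200:360];b=cv2.imread(f'pics/top_{sys.argv[1]}.png')[110:270,260:460]
cv2.imwrite(f'pics/chk_{sys.argv[1]}.png',np.hstack([cv2.resize(a,(400,500)),cv2.resize(b,(400,500))]))
E
python3 st.py; python3 chk.py rel
```

```text
22.275 [ 42.8   0.4 -17.7 133.  -74.5  19.3 -86.2] [ 0.571 -0.172  0.116]
[[ 0.702  0.036 -0.711]
 [ 0.025 -0.999 -0.026]
 [-0.711  0.001 -0.703]]
scene face [0.0056 0.0049 0.0176] [-0.009 -0.     1.   ] ext [[-0.0369, -0.0791, 0.0136], [0.0488, 0.0794, 0.0225]]
top face [-0.0029  0.0084  0.0175] [ 0.031 -0.002 -1.   ] ext [[-0.0383, -0.0809, 0.0124], [0.0469, 0.0779, 0.0231]]
```

View pics/chk_rel.png

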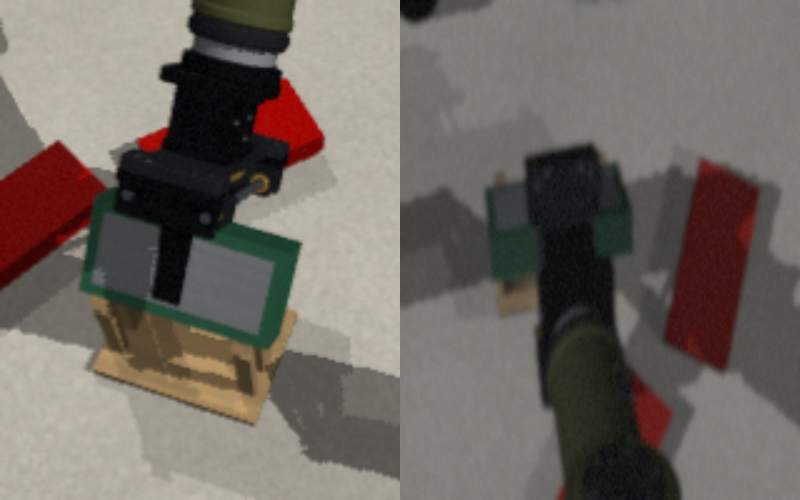

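The tin rests in the stand with its underside up (scene crop about (190,260)). It hasn't moved and the force is zero. Retreating straight back.

Call:
step_arm([
  [1,-0.01,0,-0.002,0],
  [1,-0.03,0,-0.002,0],
  [1,-0.05,0,-0.002,0],
  [1,-0.07,0,-0.002,0],
  [1,-0.085,0,-0.002,0],
  [1,-0.09,0,-0.002,0],
  [1,-0.09,0,-0.002,0],
])

```text
time_s: 23.25
tool_pos: [0.5091, -0.1744, 0.182]
tool_rot: [179.9, 45.3, 2.0]
force: [-0.7, 0.2, -0.1]
grip_width: 0.0873
```

```bash
python3 st.py; python3 chk.py end
python3 - <<'E'
from h import *
im,d=read_camera('scene');d0=np.load('/tmp/scene0.npz')['d'];r=[r for r in regions_of('scene','grey_tin')][0]
print('grey depth change mm',np.median((d-d0)[r['pixels']&(d>0)&(d0>0)])*1e3)
E
```

```text
23.25 [  47.2  -14.   -15.4  135.8  -58.7   31.  -102. ] [ 0.509 -0.174  0.182]
[[ 0.703  0.036 -0.71 ]
 [ 0.024 -0.999 -0.027]
 [-0.711  0.002 -0.703]]
scene face [0.0024 0.0016 0.0176] [ 0.015  0.    -1.   ] ext [[-0.0372, -0.0787, 0.0132], [0.0481, 0.0791, 0.0228]]
top face [0.006  0.0031 0.0177] [ 0.021 -0.001 -1.   ] ext [[-0.0376, -0.0803, 0.0129], [0.0464, 0.0774, 0.0232]]
grey depth change mm 0.008136034
```

View pics/chk_end.png

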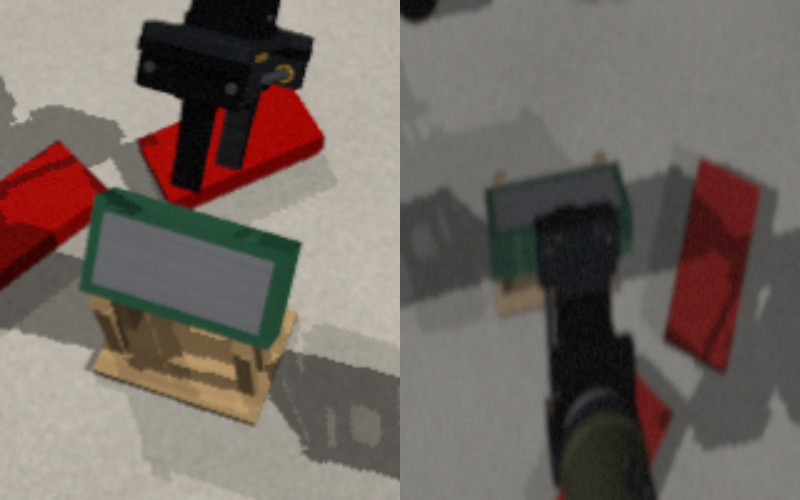

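The tin is inverted, flush and centred in its stand, and the gripper is clear. Handing in.

```bash
python3 -c "
from cell import env; print(env.sign_off())"
```

```text
the job is handed in; nothing more can be done
None
```

The green tin is upside down in its own stand, resting on its lid, and the job was handed in at about 23.5 s of the 48 s.

- **Reaching the 45° approach:** the move command has no tilt, so I tilted the tool by pushing against the edge of the arm's reach.
- **Grasp and turn:** I pinched lid and bottom at 45 N and lifted the tin about 140 mm. I turned it 180° in the air and lowered it until both faces of the V carried it. While seating it, the long edge touched first with about 31 N at the wrist, so I backed off before releasing.
- **Last checks:** the underside faces up, and its plane agrees with the expected pose to about 0.5 mm. The tin is centred along the V within about 1–2 mm. The gripper was open, clear and unloaded. The grey tin's depth reading changed by 0.01 mm.
- **Disagreements:** the face-plane fits were off by 1–2° in tilt, probably because edge and cheek pixels got into them. My rough arm model was off by up to 29 mm, so I used it only to check reach.

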